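# Rock the angle gauge on the lamp spigot to the set tilt and hold it

### The job

The street lamp's tilt line is to be marked on its pipe spigot: pick up the angle gauge (the orange tab on top is its grip) and stand it upright on top of the spigot, about halfway along, its foot square across the pipe, and pause there a moment. Then rock it sideways on the pipe until its swinging pointer settles on the red mark, and finish while still holding it there, its foot pressed on the pipe; do not let go. Don't topple the gauge or push the other things on the bench about.

Things in the scene. Friction and masses are not known exactly. Their poses are not given: they have to be found in the camera images.
- gauge: Loose angle gauge, about 0.4 kg, standing on the bench. Origin: centre of the foot's underside; z up, x out of the white dial (at the start it faces away from the robot). Aluminium foot 44 (x) by 110 (y) by 14 mm, flat below. Round dial housing, radius 46 mm, 20 mm thick, centred 58 mm up. Orange grip tab on top, 20 (x) by 36 (y) mm, from 104 to 150 mm up
- gauge_grip (a point): middle of the gauge's orange tab, 127 mm above the underside of the foot; axes as the gauge's. The tab may be pinched across either width; across the 36 mm (y) the grip holds best against rocking
- pointer (a joint): black pendulum pointer with brass bob in front of the dial, pivot 74 mm up, 46 mm long; hangs plumb, swings for a second or so after a motion. Value: its angle in the gauge (rad) about the gauge's x; 0 when the gauge is upright; if the gauge is turned by an angle about its own +x, the pointer settles at minus that angle
- mark (a joint): red tab on the dial, 7 mm wide, at the pointer tip's radius; stays put during the job, its angle differs each time (0.17 to 0.38 rad). Same sense and zero as the pointer: the pointer is on the mark when both angles are equal. Seen facing the dial it is to the right of the lowest point
- pointer_tip (a point): tip of the black pointer, 46 mm from the pivot
- mark_point (a point): middle of the red mark, 46 mm from the pivot
- lamp: grey street lamp head fixed in its rest; origin on the bench under the middle of its pipe spigot, x along the level pipe from its open end (towards the robot) to the lamp head, z up. Spigot: rigid, 60 mm diameter, axis 60 mm up, bare from x = -70 to +80 mm; then the lamp head, 220 mm wide, reaching to x = 455 mm, top 87 mm up
- spigot_top (a point): top line of the spigot at its middle, 90 mm above the bench; axes as the lamp's
- driver: bystander: aluminium lamp power brick, 50 by 115 by 32 mm, origin under its centre
- spool: bystander: upright metal spool, 60 mm diameter, 50 mm tall, origin under its centre
- ledboard: bystander: white flat board with yellow dots, 90 by 150 by 6 mm, origin under its centre
- screwdriver: bystander: yellow-handled screwdriver, 200 mm, lying
- redtray: bystander: empty red tray, 120 by 160 by 40 mm, origin under its centre
Not all that is in view belongs to the job. Of the things that look like the gauge, the middle-sized one is meant.

How it is judged (in metres and radians):
On the way, in this order (a step that is already met when the one before it is completed fails the run):
1. the gauge is held clear of the bench (height (world z) of gauge above 0.03 m and contact force between gauge and the fingers above 1 N), for 0.2 s.
2. the gauge stands upright on the spigot, square across it, held (contact force between gauge and lamp above 0.5 N and contact force between gauge and the fingers above 1 N and x of gauge in the frame of lamp between -0.045 and 0.045 m and y of gauge in the frame of lamp between -0.035 and 0.035 m and z of gauge in the frame of lamp above 0.075 m and angle between the x axis of gauge and the x axis of lamp, either way round below 0.2 rad and angle between gauge's own z axis and vertical below 0.08 rad), for 0.2 s.
3. rocked on the spigot, the pointer has settled on the red mark (contact force between gauge and lamp above 0.5 N and contact force between gauge and the fingers above 1 N and x of gauge in the frame of lamp between -0.045 and 0.045 m and y of gauge in the frame of lamp between -0.035 and 0.035 m and z of gauge in the frame of lamp above 0.075 m and angle between the x axis of gauge and the x axis of lamp, either way round below 0.2 rad and distance between pointer_tip and mark_point below 0.0035 m and velocity of joint pointer between -0.4 and 0.4 rad/s and linear speed of gauge below 0.02 m/s), for 0.5 s.
At the end, for the whole second after the job is handed in: gauge held in the fingers, foot pressing on the spigot (over 0.5 N) within 45 mm along and 35 mm across of its middle, square within 0.2 rad; pointer tip within 3.5 mm of the red mark's middle and still (0.4 rad/s), gauge under 20 mm/s; bystanders within 30 mm of their starts (all of step 3 and distance of each of driver, spool, ledboard, screwdriver, redtray from where it was at the start of the episode below 0.03 m); the arm keeps its last pose, push and grip.
It fails at once if the gauge is toppled (angle between gauge's own z axis and vertical above 0.8 rad).
It fails at once if a bystander is pushed about (distance of any of driver, spool, ledboard, screwdriver, redtray from where it was at the start of the episode above 0.03 m).
It also fails if it takes over 51 s, if anything falls off the work surface, if the arm or the gripper's body presses on something with over 40 N, if the wrist force passes 120 N, or if a joint passes its speed limit or range.

### The arm

A 7-joint arm with a two-finger parallel gripper is mounted at the origin on the work surface. World frame = base frame: x ahead of the robot, y to its left, z up, the work surface at z = 0. Lengths are in m, angles in degrees, forces in N, time in s.
With the tool pointing down it reaches from about 0.425 to 0.875 m from the base axis. Payload 9.9 kg.
Tool frame: the origin (TCP) lies at the very end of the fingers, on their centre line; the grasp point (between the pads) lies 19 mm behind it; z points along the fingers, y is the direction in which the jaws open and shut (so a half turn about z gives the same grasp; the last joint's range is limited). The gripper opens to 85 mm and grips with 20 to 120 N. Pads are 22 mm wide; open, the fingers measure 114 mm over their backs; the gripper's body (76 mm by 85 mm) begins 54 mm behind the grasp point. The pads swing forward as they close: fully open they stand 13 mm farther back than shut.
Start: joints at [-74.072, 32.985, 1.427, 82.34, -0.859, 64.687, -3.237], TCP at [0.239, 0.631, 0.231] pointing down, gripper open.
Joint ranges: [-157.87, 157.87], [-19.46, 123.44], [-87.15, 90], [11.01, 140.99], [-62.26, 242.26], [9.8, 113.94], [-161.44, 161.44]. Speed limits (degrees/s): [127.2, 127.2, 172.46, 172.46, 180, 180, 180].

### API

Orientations are given as [roll, pitch, yaw] about the fixed x, y, z axes, in that order (R = Rz(yaw) Ry(pitch) Rx(roll)).
In Python, from workcell import sensors, optics, order gives the robot as it stands. The module is installed in compiled form; this text tells all that it offers.
- The arm moves only by the shell command python3 -m pendant 'ROWS'. ROWS is a JSON object of lists of equal length, an entry for each row: "jaw": the opening in per cent of the stroke, from 0 (shut) to 100 (fully open); "delta_pos": the shift along the tool's x, y, z in mm, a list of three; "roll": the turn about the tool's z in degrees. A call has 1 to 10 rows; each row is the pose to reach, as a shift and turn from the pose commanded when the call began, along the tool's axes at that moment; what a row does not reach only later rows make up. A row lasts 1/8 s, in which the tool goes at most 62.5 mm and 10.7 degrees, less where a joint would pass 70% of its speed; a pose out of reach is approached as far as the arm can. A call with a gripper value outside its range is refused whole. The fingers move at their own pace and stop on an object; the grip force is fixed at half the most. Time passes only in rows, so rows that repeat a pose let the fingers close. It gives the time, the measured TCP pose, the force and the opening at its end, in the units of the state.
- sensors.get_state(): the state, without advancing time (a new reading comes with each control period).
- optics.read_camera(name): name is "scene" or "top" or "wrist"; returns a dict with "image" (480x640x3 uint8, red, green, blue), "z_map" (480x640 float32, m along the optical axis (not along the pixel's ray), 0 where there is no reading), "camera_matrix" (3x3 intrinsics, pixels), "world_from_camera" (4x4, takes a point from camera to world coordinates); the wrist camera has in their place "mount" (4x4, takes a point from camera to tool coordinates, whose origin is the TCP and whose axes are the flange's). Camera axes: x right, y down, z forward; pixel columns grow to the right and rows downward; lengths in m; the calibration is good to about 2 mm. The wrist camera is an equidistant fisheye: a pixel r from the principal point sees the ray r / f radians off the axis. A picture is of the moment at which its call begins: read the wrist's pose just before it.
- order.hand_in(): hands the job in, once; it reports no verdict.
The state is a dict: "time": time; "qpos": joint angles; "qd": joint speeds; "joint_efforts": joint torques, N m; "position": TCP position; "orientation": TCP orientation; "wrist_force": force on the tool from outside, world axes, zero at the start; "torque": the same for the moment, N m; "width": opening from 0.0 (shut) to 1.0 (fully open).
Only numpy, scipy, OpenCV 4.12 (cv2) and the standard library are available. Lean on these libraries where they do the work, as an engineer would, in place of code of your own. Each camera call takes 0.05 s, during which the arm holds its last target. There are 200 camera calls.

## Working session

There is one attempt and no reset: what is moved stays moved. The work goes in short steps, Python scripts to look and compute and a shell command to move; the robot and the scene stay as the last step left them, time stands still between calls to the robot, and variables do not carry over. Pictures are saved under pics/ and viewed, about 8 in all and at most 12, crops included, and the job is handed in when it is done.

```bash
mkdir -p pics; cat > h.py <<'E'
import numpy as np, cv2
from scipy.spatial.transform import Rotation as R
from workcell import sensors, optics, order
def snap(n):
    c=optics.read_camera(n); np.savez('/tmp/%s.npz'%n,**c); return c
def load(n): return dict(np.load('/tmp/%s.npz'%n))
def cloud(c):
    K=c['camera_matrix'];z=c['z_map'];v,u=np.mgrid[:480,:640]
    p=np.stack([(u-K[0,2])/K[0,0]*z,(v-K[1,2])/K[1,1]*z,z],-1)
    T=c['world_from_camera'];w=p@T[:3,:3].T+T[:3,3];w[z==0]=np.nan;return w
def save(im,n): cv2.imwrite('pics/'+n,im[...,::-1])
E
python3 - <<'E'
from h import *
a=snap('scene');b=snap('top')
save(np.vstack([a['image'],b['image']])[::1],'x.png')
im=np.vstack([cv2.resize(a['image'],(400,300)),cv2.resize(b['image'],(400,300))])
save(a['image'],'scene1.png');save(b['image'],'top1.png')
s=sensors.get_state();print(s)
for c in(a,b):print(c['world_from_camera'].round(3).tolist(),c['camera_matrix'].tolist())
E
```

```text
{'time': 0.1, 'qpos': array([-74.07267232,  33.02985852,   1.4249831 ,  82.38181779,
        -0.85812573,  64.68486522,  -3.23684759]), 'qd': array([-0.00094703, -0.11585642, -0.03163433, -0.19419564, -0.02298788,
       -0.0281243 , -0.04239258]), 'joint_efforts': array([ 7.14517126e-03, -7.67310834e+01,  2.25806169e+00, -2.86604333e+01,
        1.58380513e-02,  8.61887966e-03, -8.26530413e-05]), 'position': array([0.23878349, 0.63092716, 0.23050455]), 'orientation': array([-1.79914279e+02,  6.35513454e-03,  1.59272951e+02]), 'wrist_force': array([ 0.43658137,  0.87890943, -0.25315322]), 'torque': array([-0.0279751 ,  0.01288445, -0.02430313]), 'width': 0.9997446758020938}
[[0.177, 0.526, -0.832, 1.661], [0.984, -0.075, 0.162, -0.237], [0.023, -0.847, -0.531, 0.894], [0.0, 0.0, 0.0, 1.0]] [[610.4604453003325, 0.0, 331.68839594174005], [0.0, 610.4604453003325, 239.98660034456336], [0.0, 0.0, 1.0]]
[[0.01, -0.991, 0.13, 0.304], [-1.0, -0.01, 0.005, -0.009], [-0.004, -0.13, -0.991, 1.203], [0.0, 0.0, 0.0, 1.0]] [[435.3343859226925, 0.0, 318.74629353290186], [0.0, 435.3343859226925, 237.3331684886012], [0.0, 0.0, 1.0]]
```

View pics/scene1.png

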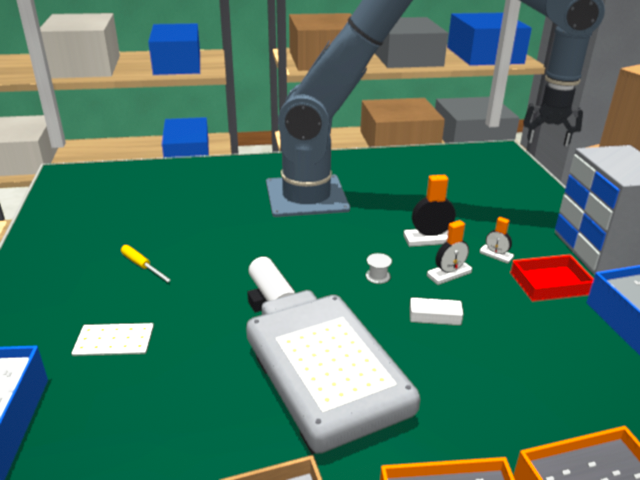

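View pics/top1.png

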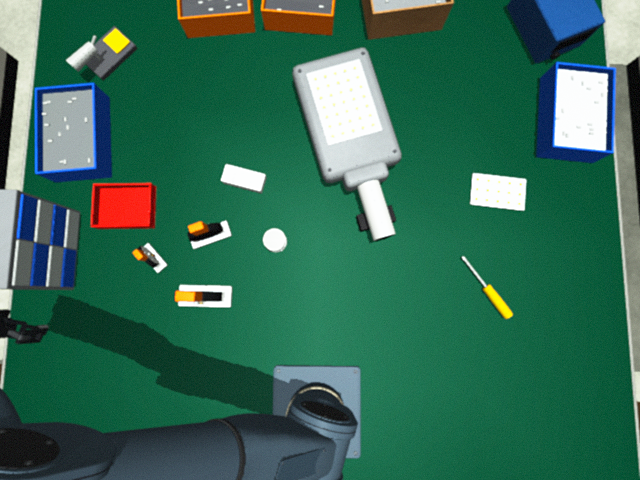

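Three look-alikes are in the scene view: large at (434,215), medium at (453,253) and small at (498,240). The medium one, in the top view at (208,233), fits the description because its dial faces away from the robot. I'll measure all three and enlarge a crop to confirm.

```bash
python3 - <<'E'
from h import *
a=load('scene');b=load('top')
save(cv2.resize(a['image'][165:290,395:525],None,fx=5,fy=4.8,interpolation=cv2.INTER_CUBIC),'crop.png')
for n,c in(('s',a),('t',b)):
    w=cloud(c);im=c['image'].astype(int);hsv=cv2.cvtColor(c['image'],cv2.COLOR_RGB2HSV)
    org=((hsv[...,0]>5)&(hsv[...,0]<20)&(hsv[...,1]>180)&(hsv[...,2]>120)&(w[...,2]>0.05)&(w[...,2]<.3)&(w[...,0]<.65)).astype(np.uint8)
    wh=((hsv[...,1]<60)&(hsv[...,2]>130)&(w[...,2]>0.005)&(w[...,2]<.03)&(w[...,0]<.7)&(w[...,0]>.2)&(w[...,1]>.15)).astype(np.uint8)
    for nm,m in(('org',org),('foot',wh)):
        k,l,st,ce=cv2.connectedComponentsWithStats(m)
        for i in range(1,k):
            if st[i,4]<25:continue
            p=w[l==i]
            r=cv2.minAreaRect(p[:,:2].astype(np.float32)*1000)
            print(n,nm,ce[i].round(),st[i,4],'mean',p.mean(0).round(4),'z',np.percentile(p[:,2],[2,98]).round(3),'rect',np.round(r[0],1),np.round(r[1],1),round(r[2],1))
    # spigot
    m=(w[...,2]>.045)&(w[...,2]<.2)&(w[...,0]>.4)&(w[...,0]<.75)&(abs(w[...,1]+.1)<.13)
    p=w[m]; print('lamp pts',len(p),p.min(0),p.max(0))
    for x0 in np.arange(.44,.72,.02):
        q=p[abs(p[:,0]-x0)<.01]
        if len(q)>5: print(round(x0,2),len(q),'y',q[:,1].min().round(4),q[:,1].max().round(4),'zmax',q[:,2].max().round(4),'ytop',q[q[:,2]>q[:,2].max()-.006][:,1].mean().round(4))
E
```

```text
s org [437. 189.] 425 mean [0.307  0.3042 0.1612] z [0.129 0.193] rect [300.6 310. ] [56.9 33.5] 87.6
s org [502. 225.] 145 mean [0.4044 0.4557 0.0961] z [0.077 0.114] rect [403.7 455.8] [28.6 23.4] 61.0
s org [455. 233.] 265 mean [0.4714 0.3002 0.1276] z [0.101 0.153] rect [398.  333.4] [ 36.5 194.2] 65.4
s foot [423. 238.] 455 mean [0.3113 0.2824 0.0172] z [0.006 0.024] rect [300.2 295.4] [123.1  65.6] 86.3
s foot [496. 252.] 281 mean [0.406  0.4536 0.0141] z [0.006 0.029] rect [401.1 455.9] [85.1 50.8] 38.6
s foot [448. 273.] 450 mean [0.4782 0.295  0.0149] z [0.006 0.028] rect [463.  305.7] [ 58.1 125.3] 16.4
s foot [435. 317.] 444 mean [0.6452 0.2037 0.0177] z [0.005 0.029] rect [642.6 200.1] [121.7  44.4] 57.2
lamp pts 5448 [ 0.44790882 -0.21994602  0.04512749] [0.74999471 0.0230678  0.09589467]
0.46 82 y -0.2007 -0.1473 zmax 0.0947 ytop -0.1708
0.48 138 y -0.2005 -0.1384 zmax 0.0955 ytop -0.1654
0.5 156 y -0.1931 -0.1312 zmax 0.0959 ytop -0.162
0.52 146 y -0.1873 -0.1265 zmax 0.0944 ytop -0.1545
0.54 159 y -0.1817 -0.1211 zmax 0.0938 ytop -0.1489
0.56 163 y -0.1751 -0.1159 zma
[... 1098 characters left out ...]
9 -0.1467 zmax 0.0719 ytop -0.1516
0.46 158 y -0.2028 -0.1407 zmax 0.0939 ytop -0.1709
0.48 182 y -0.2018 -0.1354 zmax 0.0943 ytop -0.1684
0.5 182 y -0.1936 -0.1281 zmax 0.0952 ytop -0.1608
0.52 178 y -0.1881 -0.1228 zmax 0.0937 ytop -0.1565
0.54 174 y -0.1835 -0.117 zmax 0.0955 ytop -0.1492
0.56 177 y -0.1758 -0.1118 zmax 0.096 ytop -0.1428
0.58 212 y -0.1702 -0.0752 zmax 0.0945 ytop -0.1362
0.6 315 y -0.1645 -0.0209 zmax 0.0948 ytop -0.1287
0.62 542 y -0.1836 -0.0101 zmax 0.0921 ytop -0.1124
0.64 494 y -0.1824 -0.0045 zmax 0.092 ytop -0.0944
0.66 625 y -0.2201 0.0038 zmax 0.0924 ytop -0.0972
0.68 612 y -0.2194 0.0096 zmax 0.0921 ytop -0.108
0.7 623 y -0.2165 0.0153 zmax 0.0914 ytop -0.1006
```

View pics/crop.png

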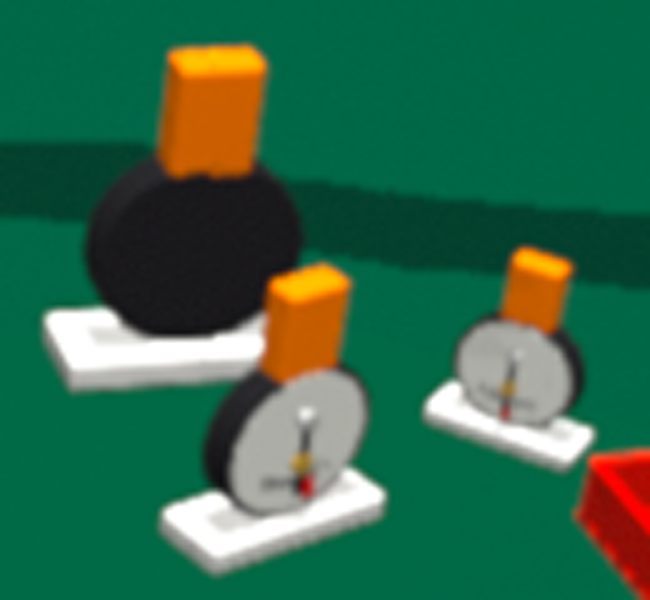

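The crop shows the medium gauge at (285,420): foot rect 44x110 mm and tab top at 150 mm, both as specified. The large one has a 57x141 mm foot and shows its black back, and the small one has an 83 mm foot. The target is therefore at about (0.464, 0.302) with a yaw of about 19–20°, and the pipe yaw is about 17°. The tool can't be tilted, so I'll pinch across x (20 mm). That way the gauge can pivot in the pads when it is pressed and shifted on the pipe. First I'll move above it.

```bash
python3 -m pendant '{"jaw":[100,100,100,100,100,100,100,100,100,100],"delta_pos":[[-33,-23,0],[-66,-46,0],[-100,-70,0],[-135,-94,0],[-170,-118,0],[-205,-143,0],[-240,-167,0],[-275,-192,0],[-305,-213,0],[-327,-228,0]],"roll":[5,10,15,20,25,30,35,40,45,49.3]}'
python3 - <<'E'
from h import *
s=sensors.get_state();c=snap('wrist');print(s['position'],s['orientation'],s['time'],c['mount'].round(3).tolist(),c['camera_matrix'].tolist())
save(c['image'],'w1.png')
# pipe pose
pts=[]
for n in('scene','top'):
    w=cloud(load(n));m=(w[...,2]>.07)&(w[...,2]<.11)&(w[...,0]>.44)&(w[...,0]<.58)&(w[...,1]<-.1)&(w[...,1]>-.21)
    pts.append(w[m])
from scipy.optimize import least_squares
for p in pts+[np.vstack(pts)]:
    def f(q):
        y0,t,z0,=q; d=(p[:,1]-y0)*np.cos(t)-(p[:,0]-.52)*np.sin(t); return np.hypot(d,p[:,2]-z0)-.03
    r=least_squares(f,[-.155,.29,.06],loss='soft_l1',f_scale=.002);y0,t,z0=r.x
    s=(p[:,0]-.52)*np.cos(t)+(p[:,1]-y0)*np.sin(t)
    e=np.percentile(s,[0,.5,1]);cc=np.array([.52,y0])+(e[1]+.07)*np.array([np.cos(t),np.sin(t)])
    print(r.x,np.degrees(t),'end s',e,'mid',cc,'rms',np.sqrt(np.mean(f(r.x)**2)))
E
```

```text
time: 1.35
position: [0.4648, 0.3007, 0.2312]
orientation: [-180.0, 0.0, 109.7]
wrist_force: [0.2, -0.3, 0.7]
width: 0.997
[0.46480701 0.30067428 0.23117557] [-1.79978595e+02  2.15972373e-02  1.09722863e+02] 1.35 [[0.0, -0.953, -0.304, 0.078], [1.0, -0.0, 0.0, 0.0], [-0.0, -0.304, 0.953, -0.142], [0.0, 0.0, 0.0, 1.0]] [[371.64829954431775, 0.0, 317.6362271348655], [0.0, 371.64829954431775, 239.0284400474206], [0.0, 0.0, 1.0]]
[-0.15366508  0.2969442   0.06195972] 17.01364940000231 end s [-0.06944304 -0.06862324 -0.06766572] mid [ 0.52131651 -0.15326224] rms 0.0015690955918472036
[-0.15624375  0.29712275  0.05986902] 17.02387971882036 end s [-0.0676284  -0.06736723 -0.06685461] mid [ 0.52251741 -0.15547295] rms 0.002125420777933042
[-0.15537394  0.29724068  0.06065797] 17.030636632190664 end s [-0.06894276 -0.0676594  -0.0672167 ] mid [ 0.52223796 -0.15468842] rms 0.002161147007002452
```

View pics/w1.png

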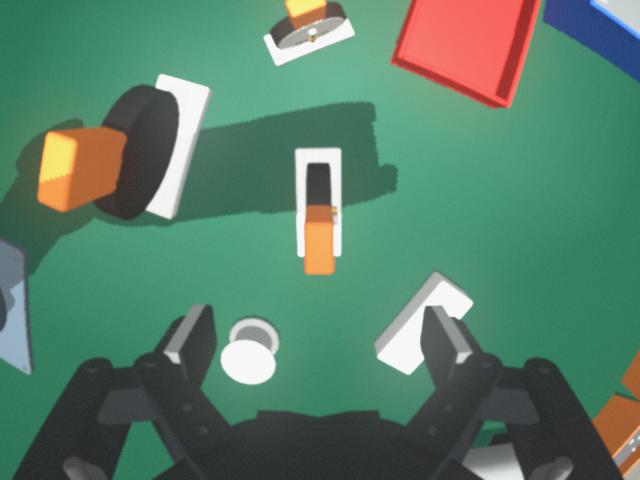

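The wrist view shows the tab top face centred at about (319,248). The projected TCP point is about (318,249), so the tool is lined up with the jaws across the 20 mm width. I'll descend 120 mm and close.

```bash
python3 -m pendant '{"jaw":[100,100,100,100,100,60,0,0,0,0],"delta_pos":[[0,0,30],[0,0,60],[0,0,90],[0,0,110],[0,0,120],[0,0,120],[0,0,120],[0,0,120],[0,0,120],[0,0,120]],"roll":[0,0,0,0,0,0,0,0,0,0]}'
python3 -m pendant '{"jaw":[0,0,0,0,0,0,0,0,0,0],"delta_pos":[[0,0,0],[0,0,0],[0,0,0],[0,0,0],[0,0,-5],[0,0,-15],[0,0,-30],[0,0,-60],[0,0,-90],[0,0,-120]],"roll":[0,0,0,0,0,0,0,0,0,0]}'
```

```text
time: 2.65
position: [0.4646, 0.3027, 0.112]
orientation: [179.9, -0.0, 110.0]
wrist_force: [0.4, -0.1, 6.2]
width: 0.23
time: 3.9
position: [0.4639, 0.3021, 0.2332]
orientation: [180.0, -0.0, 110.0]
wrist_force: [-0.4, -0.7, -3.5]
width: 0.228
```

Gripped (19 mm) and lifted with the foot at z ≈ 0.12. Now I'll carry it over to the middle of the spigot.

```bash
python3 -m pendant '{"jaw":[0,0,0,0,0,0,0,0,0,0],"delta_pos":[[-8,-2,0],[-25,-6,0],[-50,-11,0],[-77,-17,0],[-104,-23,0],[-131,-30,0],[-158,-36,0],[-185,-42,0],[-212,-48,0],[-239,-54,0]],"roll":[0,0,0,0,0,0,0,0,0,0]}'
python3 -m pendant '{"jaw":[0,0,0,0,0,0,0,0,0,0],"delta_pos":[[-27,-6,0],[-54,-12,0],[-81,-18,0],[-108,-24,0],[-135,-30,0],[-162,-37,0],[-185,-42,0],[-200,-45,0],[-208,-47,0],[-210,-47.4,0]],"roll":[0,0,0,1,2,3,3,3,3,3]}'
python3 -m pendant '{"jaw":[0,0,0,0,0,0,0,0],"delta_pos":[[0,0,0],[0,0,0],[0,0,0],[0,0,0],[0,0,0],[0,0,0],[0,0,0],[0,0,0]],"roll":[0,0,0,0,0,0,0,0]}'
python3 - <<'E'
from h import *
a=snap('scene');s=sensors.get_state();print(s['position'],s['orientation'],s['wrist_force'],s['torque'])
w=cloud(a);hsv=cv2.cvtColor(a['image'],cv2.COLOR_RGB2HSV)
m=(w[...,0]>.45)&(w[...,0]<.58)&(w[...,1]<-.08)&(w[...,1]>-.23)&(w[...,2]>.1)&(w[...,2]<.29)
v,u=np.nonzero(m);print(u.min(),u.max(),v.min(),v.max())
cu,cv=int(u.mean()),int(v.mean())
save(cv2.resize(a['image'][cv-55:cv+70,cu-65:cu+65],None,fx=5,fy=4.8,interpolation=cv2.INTER_CUBIC),'held.png');print(cu-65,cv-55)
E
```

```text
time: 5.15
position: [0.4937, 0.0568, 0.2301]
orientation: [-179.8, 0.0, 109.9]
wrist_force: [0.1, -0.1, -2.9]
width: 0.227
time: 6.4
position: [0.5218, -0.1544, 0.231]
orientation: [-180.0, -0.0, 107.0]
wrist_force: [-0.2, 0.4, -2.9]
width: 0.226
time: 7.4
position: [0.5221, -0.1543, 0.2313]
orientation: [-180.0, 0.0, 107.0]
wrist_force: [0.1, 1.1, -4.5]
width: 0.226
[ 0.52208684 -0.15431255  0.231308  ] [1.79999523e+02 2.00987296e-04 1.06968508e+02] [-0.02608059 -0.01198368 -4.1445551 ] [0.00327852 0.00523527 0.00237217]
244 295 189 272
203 184
```

View pics/held.png

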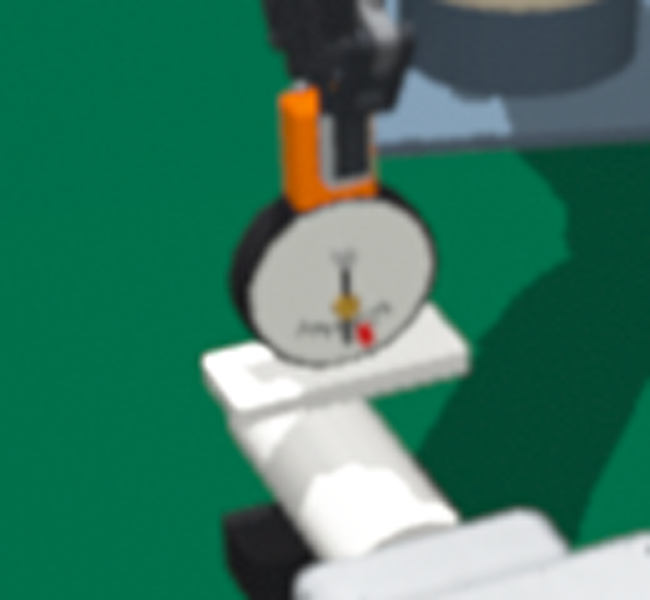

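The gauge hangs upright in the grip. In the crop the pointer runs down to (346,343), the red mark is at (365,335) to its right, and the foot is square across the pipe. I'll work out the mark angle by intersecting rays with the dial plane.

```bash
cat >> h.py <<'E'
def dial(c,yaw=17.0,o=(.5222,-.1545)):
    """red mark and brass bob / housing in gauge-plane coords (lateral y, z), m"""
    K=c['camera_matrix'];T=c['world_from_camera'];t=np.radians(yaw)
    n=np.array([np.cos(t),np.sin(t),0]);ly=np.array([-np.sin(t),np.cos(t),0]);o=np.array([*o,0])
    def ray(u,v,off):
        d=T[:3,:3]@np.array([(u-K[0,2])/K[0,0],(v-K[1,2])/K[1,1],1]);C=T[:3,3]
        P=C+d*((n@(o+off*n-C))/(n@d));return np.array([ly@(P-o),P[2]])
    im=c['image'].astype(float);w=cloud(c)
    m=(w[...,0]>.44)&(w[...,0]<.6)&(w[...,1]<-.06)&(w[...,1]>-.25)&(w[...,2]>.08)&(w[...,2]<.23)
    r,g,b=im[...,0],im[...,1],im[...,2]
    def cen(W):
        v,u=np.nonzero(W>0);q=W[v,u];return (u*q).sum()/q.sum(),(v*q).sum()/q.sum(),len(v)
    red=np.where(m&(r>110)&(g<.62*r)&(abs(g-b)<45),r-np.maximum(g,b),0)
    bra=np.where(m&(r>90)&(r-b>50)&(g>.6*r),r-b,0)
    return {k:(np.round(cen(W),2),ray(*cen(W)[:2],off).round(4)) for k,W,off in(('red',red,.0115),('brass',bra,.014))},m
E
python3 - <<'E'
from h import *
a=load('scene');d,m=dial(a);print(d)
w=cloud(a);im=a['image']
t=np.radians(17);o=np.array([.5222,-.1545])
q=w-[*o,0];X=q[...,0]*np.cos(t)+q[...,1]*np.sin(t);Y=-q[...,0]*np.sin(t)+q[...,1]*np.cos(t)
# housing front: circle extents
f=(abs(X)<.03)&(abs(Y)<.09)&(w[...,2]>.145)&(w[...,2]<.215)
print('housing Y',np.percentile(Y[f],[1,99]),'X front',np.percentile(X[f],[5,50,95]))
f=(abs(X)<.05)&(abs(Y)<.09)&(w[...,2]>.112)&(w[...,2]<.136)&(im.min(-1)>100)
r=cv2.minAreaRect((np.stack([X[f],Y[f]],-1)*1000).astype(np.float32));print('foot',r)
E
```

```text
{'red': (array([273.67, 246.63,  18.  ]), array([0.0058, 0.1666])), 'brass': (array([272.5 , 239.48,  39.  ]), array([0.0026, 0.1874]))}
housing Y [-0.04530369  0.04154062] X front [0.00139211 0.01006999 0.01421473]
foot ((0.2698478698730469, -0.6877326965332031), (111.35515594482422, 52.176048278808594), 88.4901123046875)
```

```bash
sed -i 's/(w\[...,2\]<.23)$/(w[...,2]<.185)/; s/(r>110)&(g<.62\*r)&(abs(g-b)<45)/(r-g>40)\&(r-b>40)\&(abs(g-b)<30)/; s/(r>90)&(r-b>50)&(g>.6\*r)/(r-b>35)\&(g-b>20)/' h.py
python3 - <<'E'
from h import *
a=load('scene');d,m=dial(a);print(d)
for v in range(244,259): print(v,' '.join('%3d,%3d,%3d'%tuple(p) for p in a['image'][v,266:282]))
E
```

```text
{'red': (array([275.58, 253.24,  18.  ]), array([0.0098, 0.1482])), 'brass': (array([271.93, 247.45,  26.  ]), array([0.0006, 0.1674]))}
244 184,185,178 184,185,178 184,185,178 185,186,178 175,174,165 120,118,110  95, 91, 83 155,152,139 180,179,169 184,185,177 184,186,178 184,185,178 183,185,177 183,185,177 184,186,178 184,184,177
245 184,185,178 183,185,178 185,186,179 185,183,173 178,169,146 140,124, 92 114, 97, 65 151,135,106 172,164,143 181,180,170 184,185,178 185,186,179 184,185,178 182,184,176 184,185,178 185,186,178
246 184,185,178 184,185,178 183,184,176 181,176,159 178,157,115 157,128, 66 140,110, 46 150,122, 64 163,144,108 177,172,159 184,185,177 184,186,178 179,180,173 171,172,165 174,176,169 181,183,175
247 184,185,178 184,185,178 181,181,172 172,161,138 168,140, 86 159,125, 48 151,118, 37 152,119, 42 159,135, 90 175,169,155 181,183,175 177,179,172 164,165,159 148,150,144 153,155,149 174,175,169
248 184,186,178 185,186,179 180,180,171 165,155,131 160,134, 82 157,124, 48 155,123, 41 154,123, 53 159,138, 96 171,165,151 170,171,164 158,160,154 147,148,144 145,147,142 144,145
[... 1276 characters left out ...]
,125 154,150,144 179,146,141 187,101, 97 183, 82, 78 176,119,114 160,145,139 150,149,144 149,150,146 182,183,178
256 185,186,178 184,185,178 184,185,178 184,186,179 184,185,178 176,178,170 165,167,160 173,174,168 179,171,164 176,141,136 161,118,114 150,132,127 151,149,145 172,172,167 193,192,188 219,218,213
257 184,185,178 185,186,178 184,185,178 184,185,178 182,183,176 178,180,172 176,177,170 173,175,168 162,162,156 157,153,147 147,142,138 149,149,146 182,184,179 215,214,209 225,224,221 227,227,224
258 176,177,170 176,177,170 176,177,170 176,177,170 166,168,162 159,160,154 162,162,157 163,164,158 157,159,154 177,178,174 187,188,184 196,197,192 217,217,212 227,226,223 228,227,224 228,227,224
```

Pointer to mark is about 9.2 mm across, so the mark angle is about 0.20 rad (±0.04), and the top has to tilt towards the robot's left (+y). Now I'll lower it to the pipe, slowly at the end.

```bash
python3 -m pendant '{"jaw":[0,0,0,0,0,0,0],"delta_pos":[[0,0,8],[0,0,16],[0,0,22],[0,0,26],[0,0,28],[0,0,29],[0,0,29]],"roll":[0,0,0,0,0,0,0]}'
python3 -m pendant '{"jaw":[0,0],"delta_pos":[[0,0,1],[0,0,1]],"roll":[0,0]}'
python3 -m pendant '{"jaw":[0,0],"delta_pos":[[0,0,1],[0,0,1]],"roll":[0,0]}'
```

```text
time: 8.32
position: [0.5222, -0.1543, 0.2024]
orientation: [180.0, 0.0, 107.0]
wrist_force: [-0.3, -0.6, -3.9]
width: 0.227
time: 8.57
position: [0.5224, -0.1544, 0.2019]
orientation: [179.9, 0.0, 107.0]
wrist_force: [-1.0, 0.3, 5.2]
width: 0.225
time: 8.82
position: [0.5225, -0.1546, 0.2019]
orientation: [179.9, 0.0, 107.0]
wrist_force: [-4.9, 1.7, 15.9]
width: 0.226
```

Contact. I'll pause and check that it's upright.

```bash
python3 -m pendant '{"jaw":[0,0,0,0,0,0],"delta_pos":[[0,0,0],[0,0,0],[0,0,0],[0,0,0],[0,0,0],[0,0,0]],"roll":[0,0,0,0,0,0]}'
python3 - <<'E'
from h import *
a=snap('scene');d,m=dial(a);print(d)
save(cv2.resize(a['image'][195:320,208:338],None,fx=5,fy=4.8,interpolation=cv2.INTER_CUBIC),'placed.png')
E
```

```text
time: 9.57
position: [0.5225, -0.1546, 0.2019]
orientation: [179.9, 0.0, 107.0]
wrist_force: [-3.5, 0.8, 16.0]
width: 0.228
{'red': (array([275.79, 264.14,  20.  ]), array([0.0095, 0.119 ])), 'brass': (array([272.09, 258.56,  26.  ]), array([1.000e-04, 1.383e-01]))}
```

View pics/placed.png

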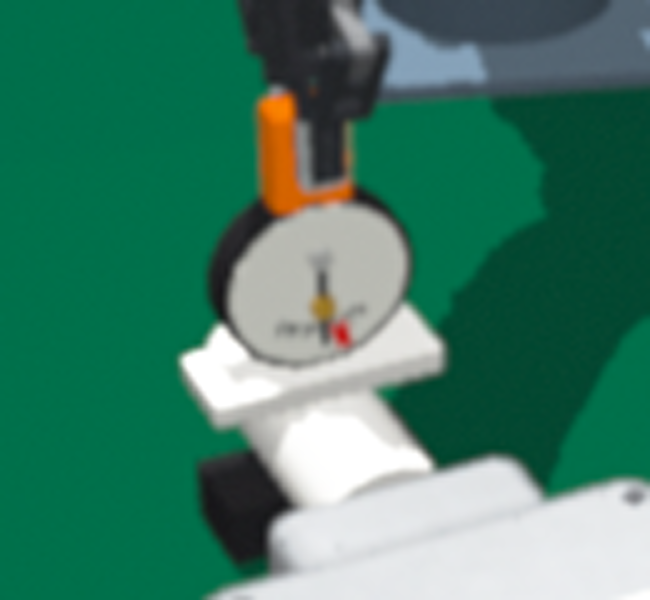

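The gauge stands upright and square on the pipe. Pointer tip at (325,343), red mark at (342,335), still about 9.4 mm apart. Now I'll rock it: tool +x is lamp +y.

```bash
python3 -m pendant '{"jaw":[0,0,0,0,0,0],"delta_pos":[[2,0,0.2],[4,0,0.4],[6,0,0.6],[8,0,0.7],[10,0,0.8],[10,0,0.8]],"roll":[0,0,0,0,0,0]}'
cat > look.py <<'E'
from h import *
import sys
t=np.radians(17)
a=snap('scene');d,m=dial(a);print(d)
s=sensors.get_state();f=s['wrist_force'];print('t',s['time'],'lat',f@[-np.sin(t),np.cos(t),0],'ax',f@[np.cos(t),np.sin(t),0],'z',f[2])
dy=d['red'][1][0]-d['brass'][1][0]
w=cloud(a);q=w-[.5222,-.1545,0];X=q[...,0]*np.cos(t)+q[...,1]*np.sin(t);Y=-q[...,0]*np.sin(t)+q[...,1]*np.cos(t);Z=w[...,2]
im=a['image'];f=(abs(X)<.03)&(abs(Y)<.08)&(Z>.085)&(Z<.125)&(im.min(-1)>150)&(X<.026)
for s0 in(-1,1):
  print('foot end',s0,[ (round(float(np.median(Z[f&(abs(Y-y)<.006)])),4)) for y in (s0*.02,s0*.03,s0*.04,s0*.05) if (f&(abs(Y-y)<.006)).any()])
# dial disc: grey/white pixels fitted
print('red-brass dy',dy)
if len(sys.argv)>1: save(cv2.resize(a['image'][195:320,208:338],None,fx=5,fy=4.8,interpolation=cv2.INTER_CUBIC),sys.argv[1])
E
python3 look.py r1.png
```

```text
time: 10.38
position: [0.5205, -0.1467, 0.2014]
orientation: [179.8, 0.2, 106.9]
wrist_force: [-1.3, -3.7, 12.5]
width: 0.227
{'red': (array([276.66, 264.18,  19.  ]), array([0.0115, 0.1183])), 'brass': (array([274.05, 258.1 ,  22.  ]), array([0.0048, 0.1382]))}
t 10.425 lat -2.7205917649064597 ax -2.7163441090322165 z 12.765695324153786
foot end -1 [0.1064, 0.107, 0.1073, 0.1073]
foot end 1 [0.104, 0.104, 0.1027, 0.1023]
red-brass dy 0.0067
```

View pics/r1.png

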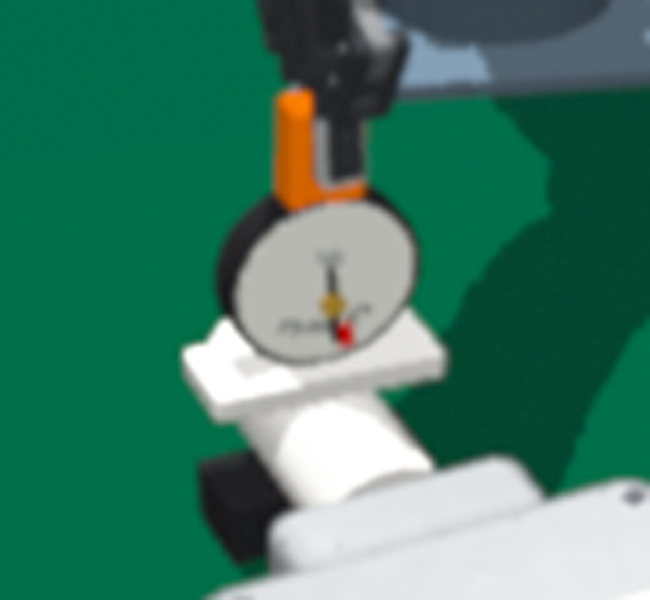

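It pivots in the pads as planned: tilt is about 0.06 rad and the foot hasn't slipped. I'll carry on.

```bash
python3 -m pendant '{"jaw":[0,0,0,0,0,0,0],"delta_pos":[[2,0,0.2],[4,0,0.4],[6,0,0.6],[8,0,0.8],[10,0,1.1],[12,0,1.4],[12,0,1.4]],"roll":[0,0,0,0,0,0,0]}'
python3 look.py r2.png
```

```text
time: 11.3
position: [0.5169, -0.1349, 0.1998]
orientation: [179.8, 0.2, 106.9]
wrist_force: [-1.5, -3.0, 11.9]
width: 0.225
{'red': (array([278.04, 265.22,  14.  ]), array([0.0148, 0.1145])), 'brass': (array([277.  , 257.61,  25.  ]), array([0.0118, 0.1375]))}
t 11.35 lat -0.678989188350801 ax -1.9734123581451508 z 13.347987095030977
foot end -1 [0.1077, 0.1105, 0.1112, 0.1118]
foot end 1 [0.1032, 0.1021, 0.1002, 0.0982]
red-brass dy 0.003000000000000001
```

```bash
python3 -m pendant '{"jaw":[0,0,0,0,0,0,0,0,0],"delta_pos":[[2,0,0.3],[4,0,0.6],[6,0,0.9],[6,0,0.9],[6,0,0.9],[6,0,0.9],[6,0,0.9],[6,0,0.9],[6,0,0.9]],"roll":[0,0,0,0,0,0,0,0,0]}'
python3 look.py r3.png
```

```text
time: 12.48
position: [0.5152, -0.1291, 0.1988]
orientation: [179.8, 0.2, 106.9]
wrist_force: [-1.5, -2.1, 11.2]
width: 0.227
{'red': (array([278.24, 265.1 ,  15.  ]), array([0.0153, 0.1147])), 'brass': (array([278.56, 256.85,  27.  ]), array([0.0156, 0.1384]))}
t 12.525 lat -2.5284538483516656 ax -1.235748077717246 z 9.92014474240618
foot end -1 [0.1103, 0.1118, 0.1142, 0.1134]
foot end 1 [0.1014, 0.1013, 0.0988, 0.0969]
red-brass dy -0.0002999999999999999
```

View pics/r3.png

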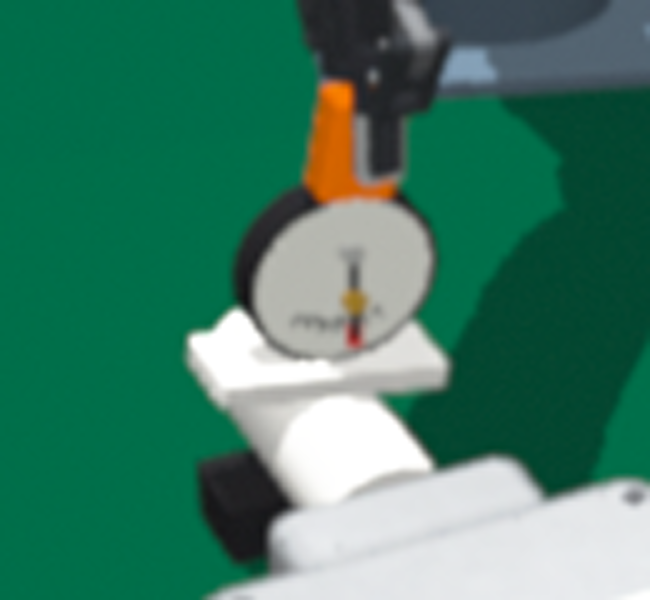

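The pointer now hangs over the red mark: tip at (355,338), mark centre at about (355,338), residual about 0.3 mm after the parallax allowance. The lateral travel of 26.6 mm over a 131 mm lever also gives about 0.20 rad. I'll hold for 1 s, check for drift and inspect the pixels at the tip.

```bash
python3 -m pendant '{"jaw":[0,0,0,0,0,0,0,0],"delta_pos":[[0,0,0],[0,0,0],[0,0,0],[0,0,0],[0,0,0],[0,0,0],[0,0,0],[0,0,0]],"roll":[0,0,0,0,0,0,0,0]}'
python3 look.py
python3 - <<'E'
from h import *
a=load('scene')
for v in range(258,270): print(v,' '.join('%3d,%3d'%tuple(p[:2]) for p in a['image'][v,272:286]))
b=snap('top');w0=cloud(load('scene'));d=cv2.absdiff(b['image'],load('top')['image'])
E
```

```text
time: 13.52
position: [0.5152, -0.1291, 0.1988]
orientation: [179.8, 0.2, 106.9]
wrist_force: [-0.9, -2.7, 11.5]
width: 0.223
{'red': (array([278.24, 265.1 ,  15.  ]), array([0.0153, 0.1147])), 'brass': (array([278.56, 256.85,  27.  ]), array([0.0156, 0.1384]))}
t 13.575 lat -1.8062640879711755 ax -1.686978452465747 z 11.033869729335434
foot end -1 [0.1091, 0.1118, 0.1143, 0.1137]
foot end 1 [0.101, 0.1014, 0.0993, 0.0964]
red-brass dy -0.0002999999999999999
258 182,183 182,183 182,184 180,178 168,154 159,131 154,121 151,118 153,126 165,152 169,167 163,164 173,175 181,182
259 181,183 182,183 182,183 179,180 171,164 160,141 149,120 144,114 147,127 164,157 157,156 144,145 165,166 179,180
260 172,173 178,180 176,178 166,168 160,159 149,141 126,108 117, 97 131,121 159,158 160,162 155,156 164,165 177,178
261 144,145 158,160 157,159 139,141 134,135 134,128  96, 89  86, 79 122,118 152,152 170,171 175,176 173,174 178,180
262 125,126 139,141 141,143 129,132 136,130 145,116  97, 72  87, 70 139,122 161,157 176,177 181,182 180,182 182,183
263 141,143 150,151 149,151 147,149 160,149 163,111 108, 57  95, 64 156,129 178,169 181,182 183,184 182,183 173,174
264 166,167 171,172 168,170 168,171 176,166 169,112 117, 49 107, 60 162,130 182,172 182,183 178,179 169,170 151,151
265 180,181 181,182 180,181 180,182 182,172 173,114 141, 46 145, 62 171,128 178,167 172,172 157,159 147,147 144,144
266 182,184 182,184 182,184 183,186 183,174 178,123 169, 77 170, 81 171,122 157,143 143,143 144,145 164,163 184,183
267 181,183 181,182 182,183 180,182 176,173 174,146 169,124 158,111 152,124 141,134 141,141 176,176 207,206 219,219
268 174,175 175,176 174,175 165,166 156,157 153,148 148,141 149,142 169,166 181,180 191,189 212,211 224,224 225,224
269 182,182 172,172 163,164 155,156 154,155 159,160 171,171 186,186 208,208 218,218 221,220 223,223 224,224 224,224
```

Steady. The red spans columns 276.5–280.5 and the pointer is at about 278.6, so the error is around 1 mm or less. The foot is still pressed and the gauge is still gripped.

```bash
python3 -c "
from workcell import order; print(order.hand_in())"
```

```text
the job is handed in; nothing more can be done
None
```

I picked up the medium-sized gauge, stood it upright on the middle of the spigot and paused there. I then rocked it about 0.20 rad until the pointer sat on the red mark, and handed the job in at about 13.6 s while still holding it.

- **Grip:** The tool can't be tilted, so I pinched the tab across its 20 mm width. The gauge then pivoted in the pads as I pushed it sideways on the pipe.
- **Pointer on mark:** In the last two pictures, 1 s apart, the pointer had not moved and was about 0.3 mm from the middle of the mark. That figure assumes a pointer-to-dial gap I didn't measure, so allow 1–2 mm; the limit is 3.5 mm.
- **Agreement:** The tilt worked out from the sideways travel, 0.203 rad, matches the angle measured to the mark, 0.206 rad.
- **Press on the pipe:** The wrist force was about +11 N vertically, against about -4 N when the gauge hung free, so the foot presses with roughly 15 N. The opening stayed steady at about 19 mm.
- **Not checked:** I didn't measure the bystanders at the end; the carrying path stayed above them. I also didn't measure the gauge's final position on the pipe directly. I took it from the commanded placing and the camera view of the foot, which showed no visible slip.

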